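# Line the sample containers up by height

### The job

Line the four loose containers (small vial, dropper bottle, reagent bottle, tall bottle) up by height on the strip at the front of the bench, one standing upright and well centred on each of the four round rests. The shortest goes on the rest beside the low end post, and they rise in order to the tallest beside the high end post. Do not tip any of them over on the way.

Things in the scene. Friction and masses are not known exactly. Their poses are not given: they have to be found in the camera images.
- vial: The shortest container: clear glass vial with brown contents and a white screw cap, 51 mm tall, 20 mm across all the way up (cap 21 mm, top 11 mm). Stands upright and loose on the worktop; may be gripped on its body or cap. Origin: centre of the underside, z up along its axis.
- dropper_bottle: The second shortest: brown glass bottle with a grey cap, 78 mm tall, body 38 mm across, cap 25 mm across (top 20 mm); shoulders slope in towards the cap. Stands upright and loose; grip it at the cap, or round the body. Origin: centre of the underside, z up along its axis.
- reagent_bottle: The second tallest: clear bottle with a red cap, 95 mm tall, body 47 mm across, cap 32 mm across (top 18 mm); shoulders slope in towards the cap. Stands upright and loose; grip it at the cap, or round the body. Origin: centre of the underside, z up along its axis.
- tall_bottle: The tallest: slender white plastic bottle with a grey cap and a paper label, 130 mm tall, body 44 mm across, narrower neck and cap on top (cap 22 mm across, top 16 mm). Stands upright and loose; grip it at the cap, or round the body. Origin: centre of the underside, z up along its axis.
- rest_a: One of four identical round black rubber rests (68 mm across, 3 mm thick), fixed in a straight row, centres 85 mm apart, on an aluminium strip (410 x 76 x 4 mm) lying at the front of the worktop, roughly left to right. Its place in the row changes; its letter means nothing. Origin: centre of its underside, 4 mm above the worktop; its top is 7 mm above the worktop.
- rest_b: One of four identical round black rubber rests (68 mm across, 3 mm thick), fixed in a straight row, centres 85 mm apart, on an aluminium strip (410 x 76 x 4 mm) lying at the front of the worktop, roughly left to right. Its place in the row changes; its letter means nothing. Origin: centre of its underside, 4 mm above the worktop; its top is 7 mm above the worktop.
- rest_c: One of four identical round black rubber rests (68 mm across, 3 mm thick), fixed in a straight row, centres 85 mm apart, on an aluminium strip (410 x 76 x 4 mm) lying at the front of the worktop, roughly left to right. Its place in the row changes; its letter means nothing. Origin: centre of its underside, 4 mm above the worktop; its top is 7 mm above the worktop.
- rest_d: One of four identical round black rubber rests (68 mm across, 3 mm thick), fixed in a straight row, centres 85 mm apart, on an aluminium strip (410 x 76 x 4 mm) lying at the front of the worktop, roughly left to right. Its place in the row changes; its letter means nothing. Origin: centre of its underside, 4 mm above the worktop; its top is 7 mm above the worktop.
- low_post: Low broad black round end post, 28 mm across and 15 mm tall, fixed at one end of the strip in line with the rests, 62.5 mm from the centre of the nearest one. Which end it is on changes. Origin: centre of its underside, 4 mm above the worktop. The shortest container belongs on the rest beside it.
- high_post: High slim black round end post, 16 mm across and 60 mm tall, fixed at one end of the strip in line with the rests, 62.5 mm from the centre of the nearest one. Which end it is on changes. Origin: centre of its underside, 4 mm above the worktop. The tallest container belongs on the rest beside it.
Not all that is in view belongs to the job. Leave any green look-alike of the vial alone.

How it is judged:
By the outcome, as a careful person would: the job done as asked, in the order asked, and still so for the second after the job is handed in, with the robot touching nothing.
It also fails if it takes over 93 s, if anything falls off the work surface, if the arm or the gripper's body presses on something with over 40 N, if the wrist force passes 120 N, or if a joint passes its speed limit or range.

### The arm

A 6-joint arm with a two-finger parallel gripper is mounted at the origin on a cart in front of the work surface, level with it; the furniture and walls round the work are solid. World frame = base frame: x ahead of the robot, y to its left, z up, the work surface at z = 0. Lengths are in m, angles in rad, forces in N, time in s.
With the tool pointing down it reaches from about 0.225 to 0.875 m from the base axis. Payload 3.4 kg.
Tool frame: the origin (TCP) lies at the very end of the fingers, on their centre line; the grasp point (between the pads) lies behind it (manip.grasp_offset is the z of the grasp point in the tool frame, in m); z points along the fingers, y is the line along which they close (so a half turn about z gives the same grasp; the last joint's range is limited). The gripper opens to 85 mm and grips with 20 to 120 N. Pads are 22 mm wide; open, the fingers measure 114 mm over their backs; the gripper's body (76 mm by 85 mm) begins 54 mm behind the grasp point. The pads swing forward as they close: fully open they stand 13 mm farther back than shut.
Start: joints at [-1.29, 0.276, 1.505, -0, 1.361, -0.121], TCP at [0.225, -0.529, 0.231] pointing down, gripper open.
Joint ranges: [-2.89, 2.89], [-0.75, 2.08], [0.22, 2.7], [-1.18, 4.32], [0.11, 2.71], [-2.7, 2.7]. Speed limits (rad/s): [2.57, 2.57, 3.14, 3.14, 3.14, 3.14].

### API

Orientations are given as a unit quaternion [w, x, y, z].
In Python, from rig import manip gives the robot as it stands.
- The arm moves only by the shell command python3 -m pendant 'ROWS' [FORCE]. ROWS is JSON, a list of rows, each an object of numbers: "dx", "dy", "dz": the shift along the tool's x, y, z in m; "rx", "ry", "rz": the turn, a rotation vector about the tool's x, y, z in degrees; "hand": the finger opening in m, from 0 to 0.0854. In form: [{"dx": .., "dy": .., "dz": .., "rx": .., "ry": .., "rz": .., "hand": ..}, ...]. A call has 1 to 12 rows; each row shifts and turns the commanded pose from where the row before left it, along the tool's axes as they then stand; what a row does not reach is not made up. A row lasts 1/12 s, in which the tool goes at most 41.7 mm and 7.16 degrees, less where a joint would pass 70% of its speed; a pose out of reach is approached as far as the arm can. A call is refused whole if a number of a shift passes 0.0417 or a number of a turn 7.16, either way. A call with a gripper value outside its range is refused whole. The fingers move at their own pace and stop on an object; FORCE is the grip in N (left out, the last holds). Time passes only in rows, so rows that do not move let the fingers close. It gives the time, the measured TCP pose, the force, the opening and the grip force at its end, in the units of the state.
- manip.get_state(): the state, without advancing time (a new reading comes with each control period).
- manip.get_image(name): name is "side" or "top"; returns a dict with "frame" (384x512x3 uint8, red, green, blue), "fx", "fy", "cx", "cy" (pixels), "position" and "attitude" of the camera in the world. Camera axes: x right, y up, looking along -z (the intrinsics and any distortion apply to the point x, -y, -z); pixel columns grow to the right and rows downward; lengths in m; the calibration is good to about 2 mm. A picture is of the moment at which its call begins. There is no depth.
- manip.sign_off(): hands the job in; it is judged then, once.
The state is a dict: "clock": time; "qpos": joint angles; "qd": joint speeds; "effort": joint torques, N m; "position": TCP position; "ee_rot": TCP orientation; "contact_force": force on the tool from outside, world axes, zero at the start; "moment": the same for the moment, N m; "width": finger opening in m; "gripper_force": force on a finger pad.
Only numpy, scipy, OpenCV 4.12 (cv2) and the standard library are available. Lean on these libraries where they do the work, as an engineer would, in place of code of your own. Each camera call takes 0.05 s, during which the arm holds its last target. There are 200 camera calls.

## Working session

There is one attempt and no reset: what is moved stays moved. The work goes in short steps, Python scripts to look and compute and a shell command to move; the robot and the scene stay as the last step left them, time stands still between calls to the robot, and variables do not carry over. Pictures are saved under pics/ and viewed, at most 14 in all, crops included, and the job is handed in when it is done.

```bash
ls; mkdir -p pics; python3 - <<'E'
from rig import manip
import cv2,json
s=manip.get_state();print({k:s[k] for k in('clock','position','ee_rot','width')},manip.grasp_offset)
for n in('side','top'):
    i=manip.get_image(n);cv2.imwrite(f'pics/{n}0.png',i['frame'][:,:,::-1]);cv2.imwrite(f'pics/{n}0b.png',cv2.resize(i['frame'][:,:,::-1],(800,600),interpolation=cv2.INTER_CUBIC))
    print(n,{k:v for k,v in i.items() if k!='frame'})
E
```

```text
pics
{'clock': 0.0, 'position': array([ 0.22471964, -0.528683  ,  0.23043271]), 'ee_rot': array([-9.22422968e-04,  9.79881145e-01,  1.99579775e-01, -6.59392788e-05]), 'width': 0.08541086472538155} -0.0187
side {'fx': 462.0974408516759, 'fy': 462.0974408516759, 'cx': 250.1099558004108, 'cy': 189.57270092294738, 'position': array([0.49316075, 1.02830996, 0.4827564 ]), 'attitude': array([-0.03386347, -0.01250793,  0.49966574,  0.86546575])}
top {'fx': 477.42718531685125, 'fy': 477.42718531685125, 'cx': 261.26351612223937, 'cy': 191.52956937446314, 'position': array([0.45635581, 0.27636382, 1.16967423]), 'attitude': array([ 0.71073813,  0.02892131, -0.03474395, -0.70200266])}
```

View pics/side0b.png

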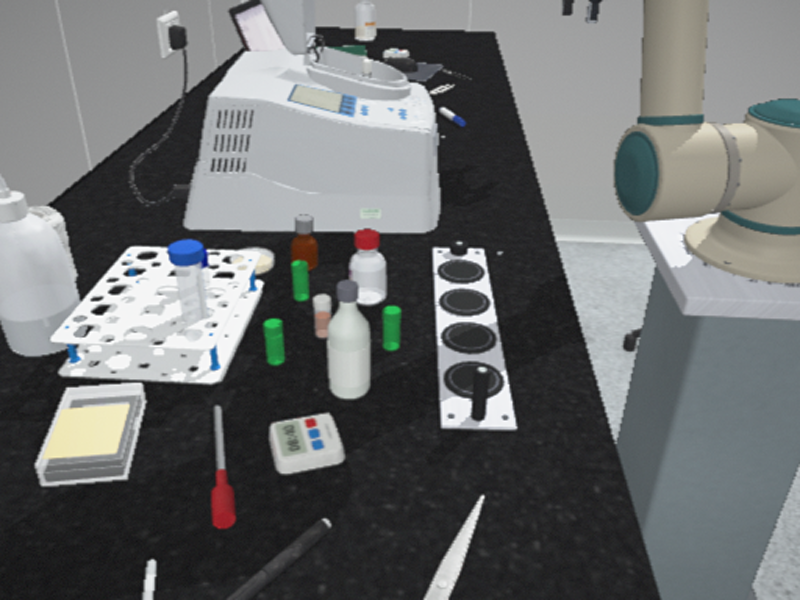

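View pics/top0b.png

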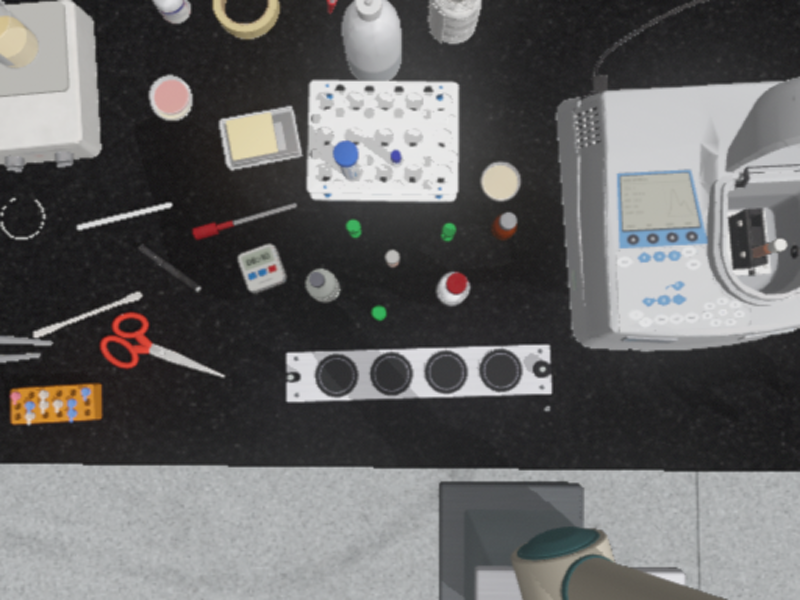

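The two views show the low post at the −y end (top image, 540,370) and the high post at the +y end (292,376). Three green look-alikes stand around the brown and white vial (top 392,258). Next I enlarge both views to read positions.

```bash
python3 - <<'E'
import cv2
for n,(x,y,w,h) in {'top':(175,130,190,136),'side':(160,134,180,146)}.items():
    i=cv2.imread(f'pics/{n}0.png')[y:y+h,x:x+w]
    cv2.imwrite(f'pics/{n}_c.png',cv2.resize(i,None,fx=4,fy=4,interpolation=cv2.INTER_CUBIC))
E
```

```text
(no output)
```

View pics/top_c.png

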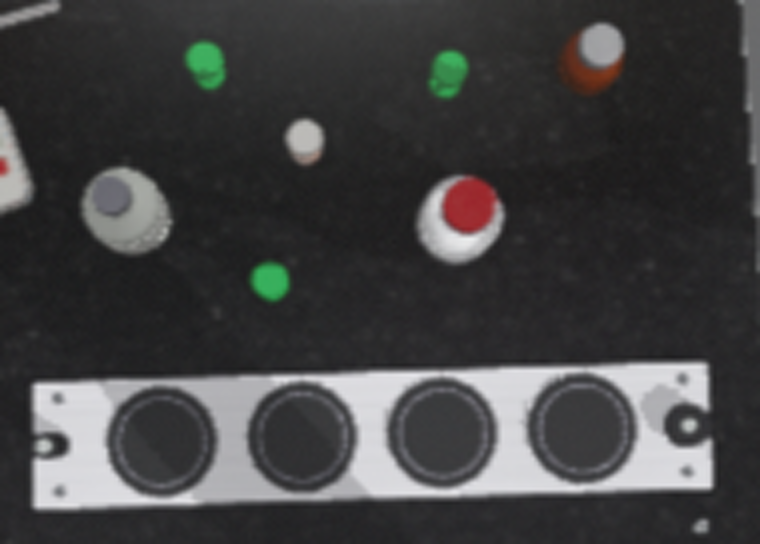

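View pics/side_c.png

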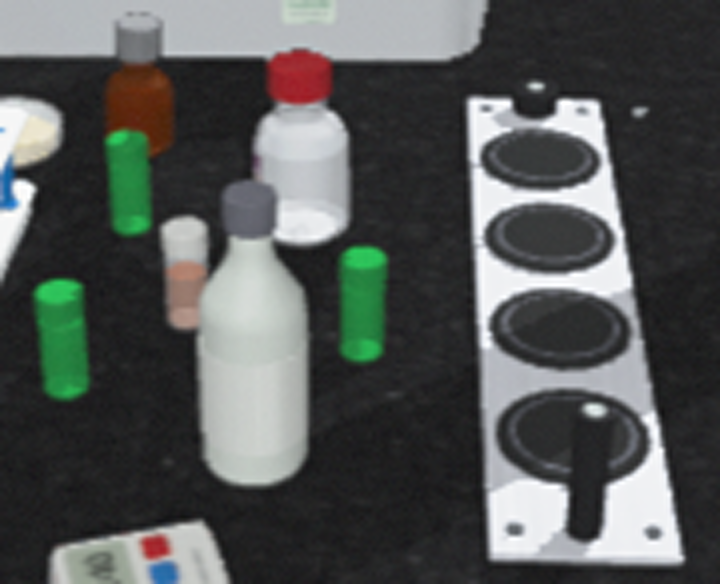

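The vial is the white-capped one with brown contents, at top crop (305,137) and side crop (184,224). The green ones at top crop (205,60), (450,70) and (270,282) are look-alikes. Cap tops in the top crop: dropper (602,45), reagent (470,205), tall (111,195). Rests: (162,441), (302,437), (442,432), (582,427).

```bash
cat > h.py <<'E'
import numpy as np
from scipy.spatial.transform import Rotation as R
from scipy.optimize import least_squares
C={'side':(462.0974,250.11,189.5727,[0.49316075,1.02830996,0.4827564],[-0.03386347,-0.01250793,0.49966574,0.86546575]),
'top':(477.4272,261.2635,191.5296,[0.45635581,0.27636382,1.16967423],[0.71073813,0.02892131,-0.03474395,-0.70200266])}
O={'top':(175,130),'side':(160,134)}
def full(n,uv): return np.array(O[n])+(np.array(uv)+.5)/4-.5
def ray(n,p):
    f,cx,cy,o,q=C[n]; d=R.from_quat(np.roll(q,-1)).apply([(p[0]-cx)/f,-(p[1]-cy)/f,-1]); return np.array(o),d
def atz(n,p,z): o,d=ray(n,p); return o+d*(z-o[2])/d[2]
def tri(pt,ps):
    (a,u),(b,v)=ray('top',pt),ray('side',ps)
    s=np.linalg.lstsq(np.c_[u,-v],b-a,rcond=None)[0]; P,Q=a+u*s[0],b+v*s[1]
    return (P+Q)/2,np.linalg.norm(P-Q)
E
python3 - <<'E'
from h import *
np.set_printoptions(precision=4,suppress=True)
D={'vial':((305,137),(184,224),.051),'drop':((602,45),(139,22),.078),'reag':((470,205),(300,62),.095),'tall':((111,195),(249,190),.130),
'r1':((162,441),(573,437),.007),'r2':((302,437),(560,328),.007),'r3':((442,432),(550,238),.007),'r4':((582,427),(541,158),.007),
'g1':((205,60),(60,292),.05),'g2':((450,70),(127,140),.05),'g3':((270,280),(363,257),.05),'lowp':((689,425),(536,88),.019),'highp':((45,445),(594,410),.064)}
for k,(t,s,z) in D.items():
    t,s=full('top',t),full('side',s)
    print(k,*tri(t,s),'top@z',atz('top',t,z)[:2],'side@z',atz('side',s,z)[:2])
print(R.from_quat(np.roll([-9.22422968e-04,9.79881145e-01,1.99579775e-01,-6.59392788e-05],-1)).as_matrix())
E
```

```text
vial [0.6228 0.2931 0.0525] 0.0005436646529465976 top@z [0.6228 0.2931] side@z [0.6236 0.2906]
drop [0.6743 0.1209 0.0767] 0.0016908237681824362 top@z [0.6749 0.1212] side@z [0.6729 0.1241]
reag [0.5786 0.1983 0.0931] 0.00042906664306850164 top@z [0.5786 0.1984] side@z [0.578  0.2023]
tall [0.5779 0.3976 0.1305] 0.0007692533671668144 top@z [0.5776 0.3976] side@z [0.5784 0.3968]
r1 [0.4424 0.3779 0.0047] 0.00015619066801669936 top@z [0.4425 0.3777] side@z [0.4425 0.3811]
r2 [0.446  0.293  0.0052] 0.00023131667873997662 top@z [0.4459 0.293 ] side@z [0.4463 0.2958]
r3 [0.4496 0.2081 0.0045] 0.0005635134061258597 top@z [0.4499 0.2082] side@z [0.4496 0.2123]
r4 [0.4534 0.1231 0.0057] 0.0010128123029513015 top@z [0.454  0.1232] side@z [0.453  0.1256]
g1 [0.6684 0.3531 0.0502] 0.00036637404285670255 top@z [0.6683 0.3531] side@z [0.6687 0.3528]
g2 [0.6649 0.2076 0.05  ] 0.0013161575458571215 top@z [0.6642 0.2076] side@z [0.6656 0.2074]
g3 [0.5381 0.3125 0.0509] 0.0006487890659946378 top@z [0.5379 0.3125] side@z [0.5385 0.311 ]
lowp [0.4559 0.0603 0.018 ] 0.00016899332669262913 top@z [0.4559 0.0604] side@z [0.4559 0.0623]
highp [0.44   0.44   0.0637] 8.742190407355898e-05 top@z [0.4401 0.4399] side@z [0.44   0.4404]
[[ 0.9203  0.3911 -0.0005]
 [ 0.3911 -0.9203  0.0018]
 [ 0.0002 -0.0018 -1.    ]]
```

Triangulated heights agree with the text to within 2 mm, and the rest spacing comes out at 85 mm. I turn the tool so that dx = +y, dy = +x and dz = down in the world.

```bash
python3 -m pendant '[{"rz":-6.7},{"rz":-6.7},{"rz":-6.7},{"rz":-6.7},{"rz":-6.7},{"rz":-6.7},{"rz":-6.7},{"rz":-6.7},{"rz":-6.7},{"rz":-6.7}]' 30
python3 -m pendant '[{"dx":0.036,"dy":0.007},{"dx":0.036,"dy":0.007},{"dx":0.036,"dy":0.007},{"dx":0.036,"dy":0.007},{"dx":0.036,"dy":0.007},{"dx":0.036,"dy":0.007},{"dx":0.036,"dy":0.007},{"dx":0.036,"dy":0.007},{"dx":0.036,"dy":0.007},{"dx":0.036,"dy":0.007},{"dx":0.036,"dy":0.007},{}]'
```

```text
invalid input
invalid input
```

```bash
python3 -m pendant '[{"dx":0,"dy":0,"dz":0,"rx":0,"ry":0,"rz":-6.7,"hand":0.085}]'
```

```text
clock: 0.18
position: [0.2248, -0.5288, 0.2307]
ee_rot: [-0.001, 0.966, 0.257, -0.0]
contact_force: [0.7, -0.0, -1.0]
width: 0.0847
gripper_force: 0.0
```

```bash
python3 -m pendant '[{"dx":0,"dy":0,"dz":0,"rx":0,"ry":0,"rz":-6.7}]' 30
```

```text
invalid input
```

All seven keys are required.

```bash
python3 -m pendant '[{"dx":0,"dy":0,"dz":0,"rx":0,"ry":0,"rz":-6.7,"hand":0.06},{"dx":0,"dy":0,"dz":0,"rx":0,"ry":0,"rz":-6.7,"hand":0.06},{"dx":0,"dy":0,"dz":0,"rx":0,"ry":0,"rz":-6.7,"hand":0.06},{"dx":0,"dy":0,"dz":0,"rx":0,"ry":0,"rz":-6.7,"hand":0.06},{"dx":0,"dy":0,"dz":0,"rx":0,"ry":0,"rz":-6.7,"hand":0.06},{"dx":0,"dy":0,"dz":0,"rx":0,"ry":0,"rz":-6.7,"hand":0.06},{"dx":0,"dy":0,"dz":0,"rx":0,"ry":0,"rz":-6.7,"hand":0.06},{"dx":0,"dy":0,"dz":0,"rx":0,"ry":0,"rz":-6.7,"hand":0.06},{"dx":0,"dy":0,"dz":0,"rx":0,"ry":0,"rz":-6.7,"hand":0.06},{"dx":0,"dy":0,"dz":0,"rx":0,"ry":0,"rz":0,"hand":0.06}]' 30
```

```text
clock: 1.02
position: [0.2248, -0.5289, 0.2308]
ee_rot: [-0.0, 0.706, 0.708, 0.0]
contact_force: [0.3, 0.8, -0.1]
width: 0.0599
gripper_force: 0.0
```

```bash
python3 -m pendant '[{"dx":0.036,"dy":0.007,"dz":0,"rx":0,"ry":0,"rz":0,"hand":0.06},{"dx":0.036,"dy":0.007,"dz":0,"rx":0,"ry":0,"rz":0,"hand":0.06},{"dx":0.036,"dy":0.007,"dz":0,"rx":0,"ry":0,"rz":0,"hand":0.06},{"dx":0.036,"dy":0.007,"dz":0,"rx":0,"ry":0,"rz":0,"hand":0.06},{"dx":0.036,"dy":0.007,"dz":0,"rx":0,"ry":0,"rz":0,"hand":0.06},{"dx":0.036,"dy":0.007,"dz":0,"rx":0,"ry":0,"rz":0,"hand":0.06},{"dx":0.036,"dy":0.007,"dz":0,"rx":0,"ry":0,"rz":0,"hand":0.06},{"dx":0.036,"dy":0.007,"dz":0,"rx":0,"ry":0,"rz":0,"hand":0.06},{"dx":0.036,"dy":0.007,"dz":0,"rx":0,"ry":0,"rz":0,"hand":0.06},{"dx":0.036,"dy":0.007,"dz":0,"rx":0,"ry":0,"rz":0,"hand":0.06}]'
```

```text
clock: 1.85
position: [0.2944, -0.1674, 0.2312]
ee_rot: [0.0, 0.709, 0.706, 0.0]
contact_force: [1.3, 0.1, -0.1]
width: 0.0597
gripper_force: 0.0
```

```bash
python3 -m pendant '[{"dx":0.036,"dy":0.007,"dz":0,"rx":0,"ry":0,"rz":0,"hand":0.06},{"dx":0.036,"dy":0.007,"dz":0,"rx":0,"ry":0,"rz":0,"hand":0.06},{"dx":0.036,"dy":0.007,"dz":0,"rx":0,"ry":0,"rz":0,"hand":0.06},{"dx":0.036,"dy":0.007,"dz":0,"rx":0,"ry":0,"rz":0,"hand":0.06},{"dx":0.036,"dy":0.007,"dz":0,"rx":0,"ry":0,"rz":0,"hand":0.06},{"dx":0.036,"dy":0.007,"dz":0,"rx":0,"ry":0,"rz":0,"hand":0.06},{"dx":0.036,"dy":0.007,"dz":0,"rx":0,"ry":0,"rz":0,"hand":0.06},{"dx":0.036,"dy":0.007,"dz":0,"rx":0,"ry":0,"rz":0,"hand":0.06},{"dx":0.036,"dy":0.007,"dz":0,"rx":0,"ry":0,"rz":0,"hand":0.06},{"dx":0.036,"dy":0.007,"dz":0,"rx":0,"ry":0,"rz":0,"hand":0.06},{"dx":0.036,"dy":0.007,"dz":0,"rx":0,"ry":0,"rz":0,"hand":0.06},{"dx":0.03,"dy":0.007,"dz":0,"rx":0,"ry":0,"rz":0,"hand":0.06}]'
```

```text
clock: 2.85
position: [0.3783, 0.2594, 0.2311]
ee_rot: [-0.0, 0.708, 0.707, 0.0]
contact_force: [1.1, -0.0, -0.3]
width: 0.0601
gripper_force: 0.0
```

```bash
python3 -m pendant '[{"dx":0.004,"dy":0.03,"dz":0,"rx":0,"ry":0,"rz":0,"hand":0.06},{"dx":0.004,"dy":0.03,"dz":0,"rx":0,"ry":0,"rz":0,"hand":0.06},{"dx":0.004,"dy":0.03,"dz":0,"rx":0,"ry":0,"rz":0,"hand":0.06},{"dx":0.004,"dy":0.03,"dz":0,"rx":0,"ry":0,"rz":0,"hand":0.06},{"dx":0.004,"dy":0.03,"dz":0,"rx":0,"ry":0,"rz":0,"hand":0.06},{"dx":0.004,"dy":0.03,"dz":0,"rx":0,"ry":0,"rz":0,"hand":0.06},{"dx":0.004,"dy":0.03,"dz":0,"rx":0,"ry":0,"rz":0,"hand":0.06},{"dx":0,"dy":0.03,"dz":0.02,"rx":0,"ry":0,"rz":0,"hand":0.06},{"dx":0,"dy":0,"dz":0.03,"rx":0,"ry":0,"rz":0,"hand":0.06},{"dx":0,"dy":0,"dz":0.03,"rx":0,"ry":0,"rz":0,"hand":0.06},{"dx":0,"dy":0,"dz":0,"rx":0,"ry":0,"rz":0,"hand":0.06}]'
```

```text
clock: 3.77
position: [0.6147, 0.2832, 0.1437]
ee_rot: [-0.003, 0.708, 0.706, -0.006]
contact_force: [-1.6, -0.6, -0.7]
width: 0.06
gripper_force: 0.0
```

```bash
python3 -m pendant '[{"dx":0,"dy":0,"dz":0,"rx":0,"ry":0,"rz":0,"hand":0.06},{"dx":0,"dy":0,"dz":0,"rx":0,"ry":0,"rz":0,"hand":0.06}]'; python3 -c "
from rig import manip
s=manip.get_state();print(s['position'],s['ee_rot'],s['qpos'])"
```

```text
clock: 3.93
position: [0.6192, 0.2853, 0.1527]
ee_rot: [0.0, 0.707, 0.707, 0.001]
contact_force: [-0.1, 0.5, 0.5]
width: 0.06
gripper_force: 0.0
[0.61916716 0.28526691 0.1526815 ] [4.29383416e-04 7.07350220e-01 7.06862659e-01 8.14308473e-04] [ 3.29790469e-01  4.80611184e-01  1.37938162e+00 -5.76202027e-05
  1.27975951e+00  3.30496468e-01]
```

```bash
python3 -m pendant '[{"dx":0.004,"dy":0.002,"dz":0.01,"rx":0,"ry":0,"rz":0,"hand":0.06},{"dx":0.004,"dy":0.002,"dz":0.02,"rx":0,"ry":0,"rz":0,"hand":0.06},{"dx":0,"dy":0,"dz":0.025,"rx":0,"ry":0,"rz":0,"hand":0.06},{"dx":0,"dy":0,"dz":0.025,"rx":0,"ry":0,"rz":0,"hand":0.06},{"dx":0,"dy":0,"dz":0.02,"rx":0,"ry":0,"rz":0,"hand":0.06},{"dx":0,"dy":0,"dz":0.015,"rx":0,"ry":0,"rz":0,"hand":0.06},{"dx":0,"dy":0,"dz":0.01,"rx":0,"ry":0,"rz":0,"hand":0.06},{"dx":0,"dy":0,"dz":0.006,"rx":0,"ry":0,"rz":0,"hand":0.06},{"dx":0,"dy":0,"dz":0,"rx":0,"ry":0,"rz":0,"hand":0.06},{"dx":0,"dy":0,"dz":0,"rx":0,"ry":0,"rz":0,"hand":0.06},{"dx":0,"dy":0,"dz":0,"rx":0,"ry":0,"rz":0,"hand":0.06}]'
python3 - <<'E'
from rig import manip
import cv2,numpy as np
print(manip.get_state()['position'])
a=[cv2.resize(manip.get_image(n)['frame'][y:y+h,x:x+w,::-1],(400,400),interpolation=cv2.INTER_CUBIC) for n,(x,y,w,h) in {'top':(200,115,100,100),'side':(160,160,100,100)}.items()]
cv2.imwrite('pics/v1.png',np.hstack(a))
E
```

```text
clock: 4.85
position: [0.6236, 0.2934, 0.0218]
ee_rot: [0.001, 0.707, 0.707, 0.001]
contact_force: [0.1, 0.5, 0.0]
width: 0.06
gripper_force: 0.0
[0.62364624 0.29338616 0.02178842]
```

View pics/v1.png

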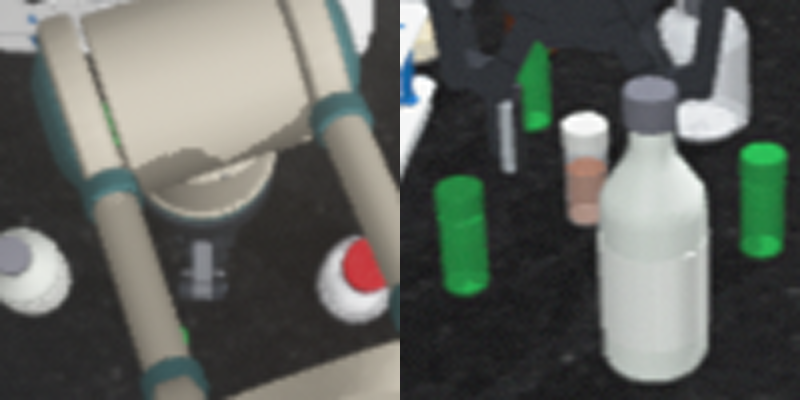

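The side crop shows the vial (585,170) midway between the finger at 507 and the other one behind the tall bottle neck. Closing the fingers.

```bash
python3 -m pendant '[{"dx":0,"dy":0,"dz":0,"rx":0,"ry":0,"rz":0,"hand":0.03},{"dx":0,"dy":0,"dz":0,"rx":0,"ry":0,"rz":0,"hand":0.01},{"dx":0,"dy":0,"dz":0,"rx":0,"ry":0,"rz":0,"hand":0.01},{"dx":0,"dy":0,"dz":0,"rx":0,"ry":0,"rz":0,"hand":0.01},{"dx":0,"dy":0,"dz":0,"rx":0,"ry":0,"rz":0,"hand":0.01},{"dx":0,"dy":0,"dz":0,"rx":0,"ry":0,"rz":0,"hand":0.01},{"dx":0,"dy":0,"dz":0,"rx":0,"ry":0,"rz":0,"hand":0.01},{"dx":0,"dy":0,"dz":0,"rx":0,"ry":0,"rz":0,"hand":0.01},{"dx":0,"dy":0,"dz":0,"rx":0,"ry":0,"rz":0,"hand":0.01}]' 30
```

```text
clock: 5.7
position: [0.6228, 0.2929, 0.0206]
ee_rot: [0.0, 0.707, 0.707, 0.0]
contact_force: [-0.2, -0.6, 3.4]
width: 0.0191
gripper_force: 29.3
```

```bash
python3 -m pendant '[{"dx":0,"dy":0,"dz":-0.01,"rx":0,"ry":0,"rz":0,"hand":0.01},{"dx":0,"dy":0,"dz":-0.02,"rx":0,"ry":0,"rz":0,"hand":0.01},{"dx":0,"dy":0,"dz":-0.03,"rx":0,"ry":0,"rz":0,"hand":0.01},{"dx":0,"dy":0,"dz":-0.03,"rx":0,"ry":0,"rz":0,"hand":0.01},{"dx":0,"dy":0,"dz":-0.025,"rx":0,"ry":0,"rz":0,"hand":0.01},{"dx":0,"dy":0,"dz":-0.015,"rx":0,"ry":0,"rz":0,"hand":0.01},{"dx":0,"dy":0,"dz":0,"rx":0,"ry":0,"rz":0,"hand":0.01}]'
```

```text
clock: 6.28
position: [0.6248, 0.2938, 0.1551]
ee_rot: [0.002, 0.707, 0.707, 0.004]
contact_force: [0.4, -0.1, 0.3]
width: 0.0193
gripper_force: 29.3
```

```bash
python3 -m pendant '[{"dx":-0.01,"dy":-0.01,"dz":0,"rx":0,"ry":0,"rz":0,"hand":0.01},{"dx":-0.02,"dy":-0.02,"dz":0,"rx":0,"ry":0,"rz":0,"hand":0.01},{"dx":-0.025,"dy":-0.025,"dz":0,"rx":0,"ry":0,"rz":0,"hand":0.01},{"dx":-0.025,"dy":-0.025,"dz":0,"rx":0,"ry":0,"rz":0,"hand":0.01},{"dx":-0.025,"dy":-0.025,"dz":0,"rx":0,"ry":0,"rz":0,"hand":0.01},{"dx":-0.025,"dy":-0.025,"dz":0,"rx":0,"ry":0,"rz":0,"hand":0.01},{"dx":-0.02,"dy":-0.02,"dz":0,"rx":0,"ry":0,"rz":0,"hand":0.01},{"dx":-0.015,"dy":-0.014,"dz":0,"rx":0,"ry":0,"rz":0,"hand":0.01},{"dx":-0.005,"dy":-0.005,"dz":0,"rx":0,"ry":0,"rz":0,"hand":0.01},{"dx":0,"dy":0,"dz":0,"rx":0,"ry":0,"rz":0,"hand":0.01},{"dx":0,"dy":0,"dz":0,"rx":0,"ry":0,"rz":0,"hand":0.01}]'
```

```text
clock: 7.2
position: [0.4542, 0.1231, 0.1501]
ee_rot: [0.0, 0.707, 0.707, 0.0]
contact_force: [-0.1, -0.6, -0.2]
width: 0.0192
gripper_force: 29.4
```

```bash
python3 -m pendant '[{"dx":0,"dy":0,"dz":0.01,"rx":0,"ry":0,"rz":0,"hand":0.01},{"dx":0,"dy":0,"dz":0.02,"rx":0,"ry":0,"rz":0,"hand":0.01},{"dx":0,"dy":0,"dz":0.025,"rx":0,"ry":0,"rz":0,"hand":0.01},{"dx":0,"dy":0,"dz":0.025,"rx":0,"ry":0,"rz":0,"hand":0.01},{"dx":0,"dy":0,"dz":0.018,"rx":0,"ry":0,"rz":0,"hand":0.01},{"dx":0,"dy":0,"dz":0.01,"rx":0,"ry":0,"rz":0,"hand":0.01},{"dx":0,"dy":0,"dz":0.006,"rx":0,"ry":0,"rz":0,"hand":0.01},{"dx":0,"dy":0,"dz":0.004,"rx":0,"ry":0,"rz":0,"hand":0.01},{"dx":0,"dy":0,"dz":0.003,"rx":0,"ry":0,"rz":0,"hand":0.01},{"dx":0,"dy":0,"dz":0,"rx":0,"ry":0,"rz":0,"hand":0.01},{"dx":0,"dy":0,"dz":0,"rx":0,"ry":0,"rz":0,"hand":0.01},{"dx":0,"dy":0,"dz":0,"rx":0,"ry":0,"rz":0,"hand":0.01}]'
python3 - <<'E'
from rig import manip
import cv2,numpy as np
a=[cv2.resize(manip.get_image(n)['frame'][y:y+h,x:x+w,::-1],(400,400),interpolation=cv2.INTER_CUBIC) for n,(x,y,w,h) in {'top':(270,190,100,100),'side':(250,130,100,100)}.items()]
cv2.imwrite('pics/v2.png',np.hstack(a))
E
```

```text
clock: 8.2
position: [0.4543, 0.123, 0.0299]
ee_rot: [0.001, 0.707, 0.707, 0.001]
contact_force: [0.0, 0.2, -1.4]
width: 0.0196
gripper_force: 29.4
```

View pics/v2.png

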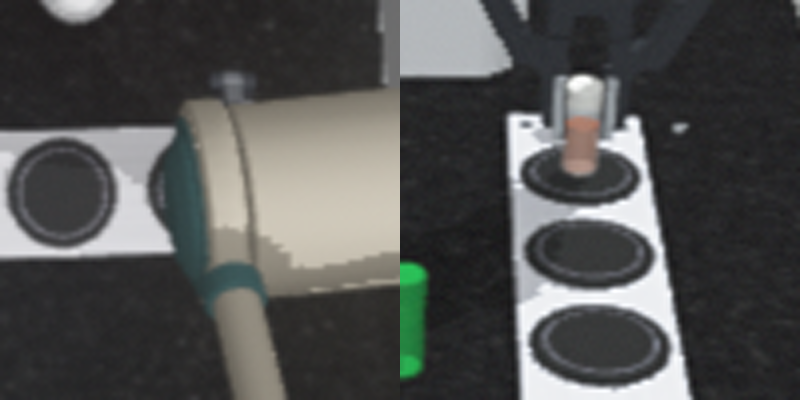

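The vial stands over the right-hand rest's centre (580,170 in the crop). I lower the last bit and release.

```bash
python3 -m pendant '[{"dx":0,"dy":0,"dz":0.001,"rx":0,"ry":0,"rz":0,"hand":0.01},{"dx":0,"dy":0,"dz":0.001,"rx":0,"ry":0,"rz":0,"hand":0.01},{"dx":0,"dy":0,"dz":0,"rx":0,"ry":0,"rz":0,"hand":0.01},{"dx":0,"dy":0,"dz":0,"rx":0,"ry":0,"rz":0,"hand":0.01}]'
```

```text
clock: 8.63
position: [0.4539, 0.1228, 0.0275]
ee_rot: [0.0, 0.707, 0.707, 0.0]
contact_force: [0.1, -0.3, 1.8]
width: 0.0196
gripper_force: 29.4
```

```bash
python3 -m pendant '[{"dx":0,"dy":0,"dz":0,"rx":0,"ry":0,"rz":0,"hand":0.022},{"dx":0,"dy":0,"dz":0,"rx":0,"ry":0,"rz":0,"hand":0.026},{"dx":0,"dy":0,"dz":0,"rx":0,"ry":0,"rz":0,"hand":0.04},{"dx":0,"dy":0,"dz":0,"rx":0,"ry":0,"rz":0,"hand":0.05},{"dx":0,"dy":0,"dz":-0.005,"rx":0,"ry":0,"rz":0,"hand":0.06},{"dx":0,"dy":0,"dz":-0.02,"rx":0,"ry":0,"rz":0,"hand":0.06},{"dx":0,"dy":0,"dz":-0.03,"rx":0,"ry":0,"rz":0,"hand":0.06},{"dx":0,"dy":0,"dz":-0.03,"rx":0,"ry":0,"rz":0,"hand":0.06},{"dx":0,"dy":0,"dz":-0.025,"rx":0,"ry":0,"rz":0,"hand":0.06},{"dx":0,"dy":0,"dz":-0.01,"rx":0,"ry":0,"rz":0,"hand":0.06}]'
```

```text
clock: 9.47
position: [0.4557, 0.1231, 0.1512]
ee_rot: [0.002, 0.707, 0.707, 0.003]
contact_force: [-0.0, -0.5, -0.1]
width: 0.0599
gripper_force: 0.0
```

```bash
python3 - <<'E'
from h import *
from rig import manip
s=lambda u,v:np.array([u*.64,v*.64])
for p in[(190,228),(437,228)]:print('base side',atz('side',s(*p),0))
for z in(0,.15,.2,.25):print(z,'top',atz('top',s(582,345),z)[:2],atz('top',s(563,105),z)[:2],atz('top',s(607,345),z)[:2],'side',atz('side',s(437,125),z)[:2])
print(manip.get_state()['position'])
E
```

```text
base side [0.87897015 0.00854852 0.        ]
base side [ 0.48856598 -0.02974109  0.        ]
0 top [ 0.49348846 -0.00613968] [0.88029684 0.02112446] [ 0.49396905 -0.04545376] side [ 0.49742929 -0.59037908]
0.15 top [0.48872653 0.03008881] [0.82593028 0.05385657] [ 0.4891455  -0.00418361] side [ 0.49610299 -0.08742695]
0.2 top [0.48713923 0.04216497] [0.8078081  0.06476727] [0.48753765 0.00957311] side [0.49566089 0.08022375]
0.25 top [0.48555192 0.05424113] [0.78968592 0.07567798] [0.48592979 0.02332983] side [0.49521879 0.24787446]
[0.45567757 0.12312459 0.15121364]
```

```bash
python3 -m pendant '[{"dx":0,"dy":0.01,"dz":0,"rx":0,"ry":0,"rz":0,"hand":0.06},{"dx":0,"dy":0.02,"dz":0,"rx":0,"ry":0,"rz":0,"hand":0.06},{"dx":0,"dy":0.03,"dz":0,"rx":0,"ry":0,"rz":0,"hand":0.06},{"dx":0,"dy":0.035,"dz":0,"rx":0,"ry":0,"rz":0,"hand":0.06},{"dx":0,"dy":0.035,"dz":0,"rx":0,"ry":0,"rz":0,"hand":0.06},{"dx":0,"dy":0.035,"dz":0,"rx":0,"ry":0,"rz":0,"hand":0.06},{"dx":0,"dy":0.03,"dz":0,"rx":0,"ry":0,"rz":0,"hand":0.06},{"dx":0,"dy":0.02,"dz":0,"rx":0,"ry":0,"rz":0,"hand":0.06},{"dx":0,"dy":0.006,"dz":0,"rx":0,"ry":0,"rz":0,"hand":0.06},{"dx":0,"dy":0,"dz":0,"rx":0,"ry":0,"rz":0,"hand":0.06},{"dx":0,"dy":0,"dz":0,"rx":0,"ry":0,"rz":0,"hand":0.06}]'
```

```text
clock: 10.38
position: [0.6734, 0.1228, 0.1458]
ee_rot: [-0.001, 0.707, 0.707, -0.001]
contact_force: [0.2, 0.4, 0.1]
width: 0.0601
gripper_force: 0.0
```

```bash
python3 -m pendant '[{"dx":-0.001,"dy":0,"dz":0.01,"rx":0,"ry":0,"rz":0,"hand":0.06},{"dx":0,"dy":0,"dz":0.02,"rx":0,"ry":0,"rz":0,"hand":0.06},{"dx":0,"dy":0,"dz":0.025,"rx":0,"ry":0,"rz":0,"hand":0.06},{"dx":0,"dy":0,"dz":0.02,"rx":0,"ry":0,"rz":0,"hand":0.06},{"dx":0,"dy":0,"dz":0.012,"rx":0,"ry":0,"rz":0,"hand":0.06},{"dx":0,"dy":0,"dz":0.006,"rx":0,"ry":0,"rz":0,"hand":0.06},{"dx":0,"dy":0,"dz":0,"rx":0,"ry":0,"rz":0,"hand":0.06},{"dx":0,"dy":0,"dz":0,"rx":0,"ry":0,"rz":0,"hand":0.06},{"dx":0,"dy":0,"dz":0,"rx":0,"ry":0,"rz":0,"hand":0.06}]'
python3 - <<'E'
from rig import manip
import cv2,numpy as np
print(manip.get_state()['position'])
a=[cv2.resize(manip.get_image(n)['frame'][y:y+h,x:x+w,::-1],(400,400),interpolation=cv2.INTER_CUBIC) for n,(x,y,w,h) in {'side':(150,110,80,80),'side ':(250,130,100,100)}.items() for n in [n.strip()]]
cv2.imwrite('pics/v3.png',np.hstack(a))
E
```

```text
clock: 11.13
position: [0.6755, 0.122, 0.0557]
ee_rot: [0.001, 0.707, 0.707, 0.001]
contact_force: [0.9, -1.1, -0.3]
width: 0.06
gripper_force: 0.0
[0.67551968 0.12202015 0.05573978]
```

View pics/v3.png

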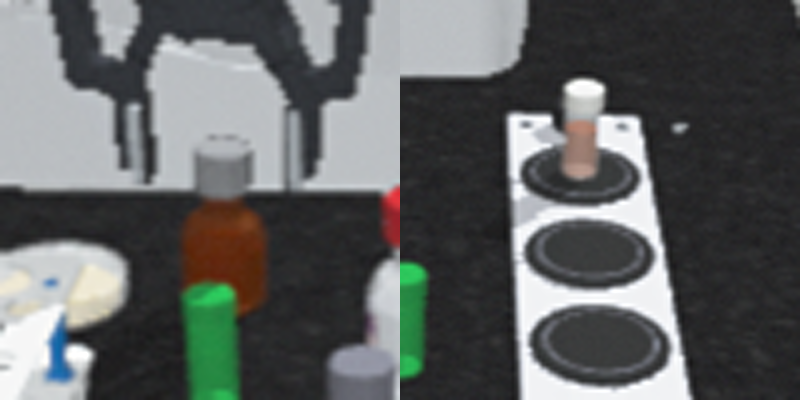

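The vial stands centred on its rest, and the dropper cap (222,165) sits midway between the fingers. Gripping.

```bash
python3 -m pendant '[{"dx":0,"dy":0,"dz":0.001,"rx":0,"ry":0,"rz":0,"hand":0.035},{"dx":0,"dy":0,"dz":0,"rx":0,"ry":0,"rz":0,"hand":0.015},{"dx":0,"dy":0,"dz":0,"rx":0,"ry":0,"rz":0,"hand":0.015},{"dx":0,"dy":0,"dz":0,"rx":0,"ry":0,"rz":0,"hand":0.015},{"dx":0,"dy":0,"dz":0,"rx":0,"ry":0,"rz":0,"hand":0.015},{"dx":0,"dy":0,"dz":0,"rx":0,"ry":0,"rz":0,"hand":0.015},{"dx":0,"dy":0,"dz":0,"rx":0,"ry":0,"rz":0,"hand":0.015},{"dx":0,"dy":0,"dz":0,"rx":0,"ry":0,"rz":0,"hand":0.015}]' 35
```

```text
clock: 11.9
position: [0.6753, 0.1219, 0.0539]
ee_rot: [0.001, 0.707, 0.707, 0.001]
contact_force: [-0.8, 0.5, 5.3]
width: 0.0241
gripper_force: 33.0
```

```bash
python3 -m pendant '[{"dx":0,"dy":0,"dz":-0.01,"rx":0,"ry":0,"rz":0,"hand":0.015},{"dx":0,"dy":0,"dz":-0.02,"rx":0,"ry":0,"rz":0,"hand":0.015},{"dx":0,"dy":0,"dz":-0.03,"rx":0,"ry":0,"rz":0,"hand":0.015},{"dx":0,"dy":0,"dz":-0.03,"rx":0,"ry":0,"rz":0,"hand":0.015},{"dx":0,"dy":0,"dz":-0.02,"rx":0,"ry":0,"rz":0,"hand":0.015},{"dx":0,"dy":0,"dz":-0.01,"rx":0,"ry":0,"rz":0,"hand":0.015},{"dx":0,"dy":0,"dz":0,"rx":0,"ry":0,"rz":0,"hand":0.015}]'
```

```text
clock: 12.48
position: [0.6755, 0.122, 0.176]
ee_rot: [0.001, 0.707, 0.707, 0.002]
contact_force: [0.7, -0.3, -0.2]
width: 0.0241
gripper_force: 32.4
```

```bash
python3 -m pendant '[{"dx":0.004,"dy":-0.01,"dz":0,"rx":0,"ry":0,"rz":0,"hand":0.015},{"dx":0.008,"dy":-0.02,"dz":0,"rx":0,"ry":0,"rz":0,"hand":0.015},{"dx":0.012,"dy":-0.03,"dz":0,"rx":0,"ry":0,"rz":0,"hand":0.015},{"dx":0.012,"dy":-0.03,"dz":0,"rx":0,"ry":0,"rz":0,"hand":0.015},{"dx":0.012,"dy":-0.03,"dz":0,"rx":0,"ry":0,"rz":0,"hand":0.015},{"dx":0.012,"dy":-0.03,"dz":0,"rx":0,"ry":0,"rz":0,"hand":0.015},{"dx":0.012,"dy":-0.03,"dz":0,"rx":0,"ry":0,"rz":0,"hand":0.015},{"dx":0.008,"dy":-0.025,"dz":0,"rx":0,"ry":0,"rz":0,"hand":0.015},{"dx":0.004,"dy":-0.015,"dz":0,"rx":0,"ry":0,"rz":0,"hand":0.015},{"dx":0.002,"dy":-0.005,"dz":0,"rx":0,"ry":0,"rz":0,"hand":0.015},{"dx":0,"dy":0,"dz":0,"rx":0,"ry":0,"rz":0,"hand":0.015},{"dx":0,"dy":0,"dz":0,"rx":0,"ry":0,"rz":0,"hand":0.015}]'
```

```text
clock: 13.48
position: [0.4505, 0.2077, 0.173]
ee_rot: [0.0, 0.707, 0.707, 0.0]
contact_force: [0.6, 0.2, -0.3]
width: 0.0243
gripper_force: 32.4
```

```bash
python3 -m pendant '[{"dx":0,"dy":0,"dz":0,"rx":0,"ry":0,"rz":0,"hand":0.015},{"dx":0,"dy":0,"dz":0,"rx":0,"ry":0,"rz":0,"hand":0.015}]'
```

```text
clock: 13.65
position: [0.4511, 0.2075, 0.1731]
ee_rot: [0.0, 0.707, 0.707, 0.0]
contact_force: [0.3, -1.0, -0.2]
width: 0.0245
gripper_force: 32.4
```

```bash
python3 -m pendant '[{"dx":0,"dy":-0.001,"dz":0.01,"rx":0,"ry":0,"rz":0,"hand":0.015},{"dx":0,"dy":0,"dz":0.02,"rx":0,"ry":0,"rz":0,"hand":0.015},{"dx":0,"dy":0,"dz":0.025,"rx":0,"ry":0,"rz":0,"hand":0.015},{"dx":0,"dy":0,"dz":0.025,"rx":0,"ry":0,"rz":0,"hand":0.015},{"dx":0,"dy":0,"dz":0.015,"rx":0,"ry":0,"rz":0,"hand":0.015},{"dx":0,"dy":0,"dz":0.008,"rx":0,"ry":0,"rz":0,"hand":0.015},{"dx":0,"dy":0,"dz":0.004,"rx":0,"ry":0,"rz":0,"hand":0.015},{"dx":0,"dy":0,"dz":0.003,"rx":0,"ry":0,"rz":0,"hand":0.015},{"dx":0,"dy":0,"dz":0.001,"rx":0,"ry":0,"rz":0,"hand":0.015},{"dx":0,"dy":0,"dz":0.001,"rx":0,"ry":0,"rz":0,"hand":0.015},{"dx":0,"dy":0,"dz":0,"rx":0,"ry":0,"rz":0,"hand":0.015},{"dx":0,"dy":0,"dz":0,"rx":0,"ry":0,"rz":0,"hand":0.015}]'
```

```text
clock: 14.65
position: [0.4491, 0.208, 0.0619]
ee_rot: [0.0, 0.707, 0.707, 0.001]
contact_force: [-0.6, -0.3, -0.5]
width: 0.0238
gripper_force: 32.4
```

```bash
python3 -m pendant '[{"dx":0,"dy":0,"dz":0,"rx":0,"ry":0,"rz":0,"hand":0.015},{"dx":0,"dy":0,"dz":0,"rx":0,"ry":0,"rz":0,"hand":0.015}]'
```

```text
clock: 14.82
position: [0.4488, 0.2079, 0.0617]
ee_rot: [0.0, 0.707, 0.707, 0.0]
contact_force: [-0.3, -0.1, -0.5]
width: 0.0241
gripper_force: 32.4
```

```bash
python3 -m pendant '[{"dx":0,"dy":0.001,"dz":0.001,"rx":0,"ry":0,"rz":0,"hand":0.015},{"dx":0,"dy":0,"dz":0.0005,"rx":0,"ry":0,"rz":0,"hand":0.015},{"dx":0,"dy":0,"dz":0,"rx":0,"ry":0,"rz":0,"hand":0.015},{"dx":0,"dy":0,"dz":0,"rx":0,"ry":0,"rz":0,"hand":0.015}]'
```

```text
clock: 15.15
position: [0.4497, 0.2081, 0.0609]
ee_rot: [0.0, 0.707, 0.707, 0.0]
contact_force: [-2.2, -0.2, 8.4]
width: 0.0241
gripper_force: 33.8
```

```bash
python3 -m pendant '[{"dx":0,"dy":0,"dz":0,"rx":0,"ry":0,"rz":0,"hand":0.027},{"dx":0,"dy":0,"dz":0,"rx":0,"ry":0,"rz":0,"hand":0.031},{"dx":0,"dy":0,"dz":0,"rx":0,"ry":0,"rz":0,"hand":0.045},{"dx":0,"dy":0,"dz":0,"rx":0,"ry":0,"rz":0,"hand":0.06},{"dx":0,"dy":0,"dz":-0.005,"rx":0,"ry":0,"rz":0,"hand":0.06},{"dx":0,"dy":0,"dz":-0.02,"rx":0,"ry":0,"rz":0,"hand":0.06},{"dx":0,"dy":0,"dz":-0.03,"rx":0,"ry":0,"rz":0,"hand":0.06},{"dx":0,"dy":0,"dz":-0.025,"rx":0,"ry":0,"rz":0,"hand":0.06},{"dx":0,"dy":0,"dz":-0.01,"rx":0,"ry":0,"rz":0,"hand":0.06},{"dx":0,"dy":0,"dz":0,"rx":0,"ry":0,"rz":0,"hand":0.06}]'
```

```text
clock: 15.98
position: [0.4515, 0.2084, 0.1524]
ee_rot: [0.001, 0.707, 0.707, 0.003]
contact_force: [0.7, -0.2, 0.1]
width: 0.0598
gripper_force: 0.0
```

```bash
python3 -m pendant '[{"dx":-0.002,"dy":0.01,"dz":0,"rx":0,"ry":0,"rz":0,"hand":0.065},{"dx":-0.002,"dy":0.02,"dz":0,"rx":0,"ry":0,"rz":0,"hand":0.065},{"dx":-0.002,"dy":0.03,"dz":0,"rx":0,"ry":0,"rz":0,"hand":0.065},{"dx":-0.002,"dy":0.03,"dz":0,"rx":0,"ry":0,"rz":0,"hand":0.065},{"dx":-0.001,"dy":0.02,"dz":0,"rx":0,"ry":0,"rz":0,"hand":0.065},{"dx":0,"dy":0.014,"dz":0,"rx":0,"ry":0,"rz":0,"hand":0.065},{"dx":0,"dy":0.005,"dz":0,"rx":0,"ry":0,"rz":0,"hand":0.065},{"dx":0,"dy":0,"dz":0,"rx":0,"ry":0,"rz":0,"hand":0.065},{"dx":0,"dy":0,"dz":0,"rx":0,"ry":0,"rz":0,"hand":0.065},{"dx":0,"dy":0,"dz":0,"rx":0,"ry":0,"rz":0,"hand":0.065}]'
```

```text
clock: 16.82
position: [0.5771, 0.1988, 0.1489]
ee_rot: [-0.001, 0.707, 0.707, -0.001]
contact_force: [-0.5, -0.3, -0.5]
width: 0.0649
gripper_force: 0.0
```

```bash
python3 -m pendant '[{"dx":0,"dy":0,"dz":0.01,"rx":0,"ry":0,"rz":0,"hand":0.065},{"dx":0,"dy":0,"dz":0.02,"rx":0,"ry":0,"rz":0,"hand":0.065},{"dx":0,"dy":0,"dz":0.02,"rx":0,"ry":0,"rz":0,"hand":0.065},{"dx":0,"dy":0,"dz":0.015,"rx":0,"ry":0,"rz":0,"hand":0.065},{"dx":0,"dy":0,"dz":0.008,"rx":0,"ry":0,"rz":0,"hand":0.065},{"dx":0,"dy":0,"dz":0.005,"rx":0,"ry":0,"rz":0,"hand":0.065},{"dx":0,"dy":0,"dz":0,"rx":0,"ry":0,"rz":0,"hand":0.065},{"dx":0,"dy":0,"dz":0,"rx":0,"ry":0,"rz":0,"hand":0.065},{"dx":0,"dy":0,"dz":0,"rx":0,"ry":0,"rz":0,"hand":0.065}]'
python3 - <<'E'
from rig import manip
import cv2,numpy as np
a=[cv2.resize(manip.get_image('side')['frame'][y:y+h,x:x+w,::-1],(400,400),interpolation=cv2.INTER_CUBIC) for (x,y,w,h) in ((190,120,90,90),(250,130,100,100))]
cv2.imwrite('pics/v4.png',np.hstack(a))
E
```

```text
clock: 17.57
position: [0.5793, 0.1991, 0.0728]
ee_rot: [0.001, 0.707, 0.707, 0.001]
contact_force: [0.1, 0.3, 0.1]
width: 0.065
gripper_force: 0.0
```

View pics/v4.png

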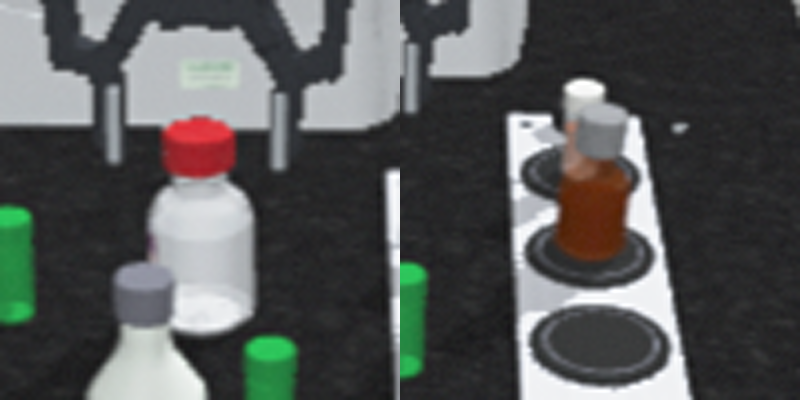

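The dropper stands upright on its rest; its slight lean matches the post's perspective. The red cap (199,145) is midway between the fingers (115, 280). Gripping.

```bash
python3 -m pendant '[{"dx":0,"dy":0,"dz":0.001,"rx":0,"ry":0,"rz":0,"hand":0.04},{"dx":0,"dy":0,"dz":0,"rx":0,"ry":0,"rz":0,"hand":0.022},{"dx":0,"dy":0,"dz":0,"rx":0,"ry":0,"rz":0,"hand":0.022},{"dx":0,"dy":0,"dz":0,"rx":0,"ry":0,"rz":0,"hand":0.022},{"dx":0,"dy":0,"dz":0,"rx":0,"ry":0,"rz":0,"hand":0.022},{"dx":0,"dy":0,"dz":0,"rx":0,"ry":0,"rz":0,"hand":0.022},{"dx":0,"dy":0,"dz":0,"rx":0,"ry":0,"rz":0,"hand":0.022},{"dx":0,"dy":0,"dz":0,"rx":0,"ry":0,"rz":0,"hand":0.022}]' 45
```

```text
clock: 18.33
position: [0.5788, 0.199, 0.0713]
ee_rot: [0.0, 0.707, 0.707, 0.0]
contact_force: [-0.8, -0.6, 4.6]
width: 0.0307
gripper_force: 44.0
```

```bash
python3 -m pendant '[{"dx":0,"dy":0,"dz":-0.01,"rx":0,"ry":0,"rz":0,"hand":0.022},{"dx":0,"dy":0,"dz":-0.02,"rx":0,"ry":0,"rz":0,"hand":0.022},{"dx":0,"dy":0,"dz":-0.025,"rx":0,"ry":0,"rz":0,"hand":0.022},{"dx":0,"dy":0,"dz":-0.025,"rx":0,"ry":0,"rz":0,"hand":0.022},{"dx":0,"dy":0,"dz":-0.02,"rx":0,"ry":0,"rz":0,"hand":0.022},{"dx":0,"dy":0,"dz":-0.01,"rx":0,"ry":0,"rz":0,"hand":0.022},{"dx":0,"dy":0,"dz":0,"rx":0,"ry":0,"rz":0,"hand":0.022}]'
```

```text
clock: 18.92
position: [0.5801, 0.1992, 0.1834]
ee_rot: [0.001, 0.707, 0.707, 0.002]
contact_force: [-0.1, 0.5, -1.0]
width: 0.0304
gripper_force: 43.7
```

```bash
python3 -m pendant '[{"dx":0.006,"dy":-0.008,"dz":0,"rx":0,"ry":0,"rz":0,"hand":0.022},{"dx":0.012,"dy":-0.016,"dz":0,"rx":0,"ry":0,"rz":0,"hand":0.022},{"dx":0.018,"dy":-0.025,"dz":0,"rx":0,"ry":0,"rz":0,"hand":0.022},{"dx":0.018,"dy":-0.025,"dz":0,"rx":0,"ry":0,"rz":0,"hand":0.022},{"dx":0.018,"dy":-0.025,"dz":0,"rx":0,"ry":0,"rz":0,"hand":0.022},{"dx":0.012,"dy":-0.018,"dz":0,"rx":0,"ry":0,"rz":0,"hand":0.022},{"dx":0.007,"dy":-0.011,"dz":0,"rx":0,"ry":0,"rz":0,"hand":0.022},{"dx":0.003,"dy":-0.005,"dz":0,"rx":0,"ry":0,"rz":0,"hand":0.022},{"dx":0,"dy":0,"dz":0,"rx":0,"ry":0,"rz":0,"hand":0.022},{"dx":0,"dy":0,"dz":0,"rx":0,"ry":0,"rz":0,"hand":0.022},{"dx":0,"dy":0,"dz":0,"rx":0,"ry":0,"rz":0,"hand":0.022},{"dx":0,"dy":0,"dz":0,"rx":0,"ry":0,"rz":0,"hand":0.022}]'
```

```text
clock: 19.92
position: [0.4467, 0.2923, 0.1806]
ee_rot: [0.0, 0.707, 0.707, 0.0]
contact_force: [1.5, -0.1, -0.4]
width: 0.0306
gripper_force: 43.6
```

```bash
python3 -m pendant '[{"dx":0.001,"dy":-0.0005,"dz":0.01,"rx":0,"ry":0,"rz":0,"hand":0.022},{"dx":0,"dy":0,"dz":0.02,"rx":0,"ry":0,"rz":0,"hand":0.022},{"dx":0,"dy":0,"dz":0.025,"rx":0,"ry":0,"rz":0,"hand":0.022},{"dx":0,"dy":0,"dz":0.02,"rx":0,"ry":0,"rz":0,"hand":0.022},{"dx":0,"dy":0,"dz":0.012,"rx":0,"ry":0,"rz":0,"hand":0.022},{"dx":0,"dy":0,"dz":0.006,"rx":0,"ry":0,"rz":0,"hand":0.022},{"dx":0,"dy":0,"dz":0.004,"rx":0,"ry":0,"rz":0,"hand":0.022},{"dx":0,"dy":0,"dz":0.002,"rx":0,"ry":0,"rz":0,"hand":0.022},{"dx":0,"dy":0,"dz":0.001,"rx":0,"ry":0,"rz":0,"hand":0.022},{"dx":0,"dy":0,"dz":0.001,"rx":0,"ry":0,"rz":0,"hand":0.022},{"dx":0,"dy":0,"dz":0,"rx":0,"ry":0,"rz":0,"hand":0.022},{"dx":0,"dy":0,"dz":0,"rx":0,"ry":0,"rz":0,"hand":0.022}]'
```

```text
clock: 20.92
position: [0.4454, 0.294, 0.0804]
ee_rot: [0.0, 0.707, 0.707, 0.001]
contact_force: [0.5, -0.2, -1.0]
width: 0.0305
gripper_force: 43.6
```

```bash
python3 -m pendant '[{"dx":0,"dy":0,"dz":0,"rx":0,"ry":0,"rz":0,"hand":0.022},{"dx":0,"dy":0,"dz":0,"rx":0,"ry":0,"rz":0,"hand":0.022}]'
```

```text
clock: 21.08
position: [0.4452, 0.294, 0.0802]
ee_rot: [0.0, 0.707, 0.707, 0.0]
contact_force: [0.7, 0.2, -0.6]
width: 0.0307
gripper_force: 43.6
```

```bash
python3 -m pendant '[{"dx":0,"dy":0.0005,"dz":0.001,"rx":0,"ry":0,"rz":0,"hand":0.022},{"dx":0,"dy":0,"dz":0.001,"rx":0,"ry":0,"rz":0,"hand":0.022},{"dx":0,"dy":0,"dz":0,"rx":0,"ry":0,"rz":0,"hand":0.022},{"dx":0,"dy":0,"dz":0,"rx":0,"ry":0,"rz":0,"hand":0.022}]'
```

```text
clock: 21.42
position: [0.4459, 0.294, 0.0783]
ee_rot: [0.0, 0.707, 0.707, 0.0]
contact_force: [-0.0, 0.3, 3.6]
width: 0.0304
gripper_force: 44.5
```

```bash
python3 -m pendant '[{"dx":0,"dy":0,"dz":0,"rx":0,"ry":0,"rz":0,"hand":0.034},{"dx":0,"dy":0,"dz":0,"rx":0,"ry":0,"rz":0,"hand":0.038},{"dx":0,"dy":0,"dz":0,"rx":0,"ry":0,"rz":0,"hand":0.05},{"dx":0,"dy":0,"dz":0,"rx":0,"ry":0,"rz":0,"hand":0.06},{"dx":0,"dy":0,"dz":-0.005,"rx":0,"ry":0,"rz":0,"hand":0.06},{"dx":0,"dy":0,"dz":-0.02,"rx":0,"ry":0,"rz":0,"hand":0.06},{"dx":0,"dy":0,"dz":-0.03,"rx":0,"ry":0,"rz":0,"hand":0.06},{"dx":0,"dy":0,"dz":-0.03,"rx":0,"ry":0,"rz":0,"hand":0.06},{"dx":0,"dy":0,"dz":-0.015,"rx":0,"ry":0,"rz":0,"hand":0.06},{"dx":0,"dy":0,"dz":0,"rx":0,"ry":0,"rz":0,"hand":0.06}]'
```

```text
clock: 22.25
position: [0.448, 0.2951, 0.1821]
ee_rot: [0.001, 0.707, 0.707, 0.004]
contact_force: [0.1, 0.6, 0.4]
width: 0.0601
gripper_force: 0.0
```

```bash
python3 -m pendant '[{"dx":0.008,"dy":0.01,"dz":0,"rx":0,"ry":0,"rz":0,"hand":0.05},{"dx":0.016,"dy":0.02,"dz":0,"rx":0,"ry":0,"rz":0,"hand":0.05},{"dx":0.02,"dy":0.025,"dz":0,"rx":0,"ry":0,"rz":0,"hand":0.05},{"dx":0.02,"dy":0.025,"dz":0,"rx":0,"ry":0,"rz":0,"hand":0.05},{"dx":0.02,"dy":0.025,"dz":0,"rx":0,"ry":0,"rz":0,"hand":0.05},{"dx":0.013,"dy":0.017,"dz":0,"rx":0,"ry":0,"rz":0,"hand":0.05},{"dx":0.006,"dy":0.008,"dz":0,"rx":0,"ry":0,"rz":0,"hand":0.05},{"dx":0.001,"dy":0.002,"dz":0,"rx":0,"ry":0,"rz":0,"hand":0.05},{"dx":0,"dy":0,"dz":0,"rx":0,"ry":0,"rz":0,"hand":0.05},{"dx":0,"dy":0,"dz":0,"rx":0,"ry":0,"rz":0,"hand":0.05},{"dx":0,"dy":0,"dz":0,"rx":0,"ry":0,"rz":0,"hand":0.05},{"dx":0,"dy":0,"dz":0,"rx":0,"ry":0,"rz":0,"hand":0.05}]'
```

```text
clock: 23.25
position: [0.5767, 0.3973, 0.178]
ee_rot: [-0.0, 0.707, 0.707, -0.0]
contact_force: [-0.2, 0.1, -0.9]
width: 0.05
gripper_force: 0.0
```

```bash
python3 -m pendant '[{"dx":0,"dy":0.001,"dz":0.01,"rx":0,"ry":0,"rz":0,"hand":0.05},{"dx":0,"dy":0,"dz":0.018,"rx":0,"ry":0,"rz":0,"hand":0.05},{"dx":0,"dy":0,"dz":0.018,"rx":0,"ry":0,"rz":0,"hand":0.05},{"dx":0,"dy":0,"dz":0.013,"rx":0,"ry":0,"rz":0,"hand":0.05},{"dx":0,"dy":0,"dz":0.008,"rx":0,"ry":0,"rz":0,"hand":0.05},{"dx":0,"dy":0,"dz":0.004,"rx":0,"ry":0,"rz":0,"hand":0.05},{"dx":0,"dy":0,"dz":0,"rx":0,"ry":0,"rz":0,"hand":0.05},{"dx":0,"dy":0,"dz":0,"rx":0,"ry":0,"rz":0,"hand":0.05},{"dx":0,"dy":0,"dz":0,"rx":0,"ry":0,"rz":0,"hand":0.05}]'
python3 - <<'E'
from rig import manip
import cv2,numpy as np
a=[cv2.resize(manip.get_image('side')['frame'][y:y+h,x:x+w,::-1],(400,400),interpolation=cv2.INTER_CUBIC) for (x,y,w,h) in ((180,150,90,90),(250,130,100,100))]
cv2.imwrite('pics/v5.png',np.hstack(a))
E
```

```text
clock: 24.0
position: [0.5792, 0.3982, 0.1078]
ee_rot: [0.0, 0.707, 0.707, 0.001]
contact_force: [-0.3, 0.8, 0.2]
width: 0.0502
gripper_force: 0.0
```

View pics/v5.png

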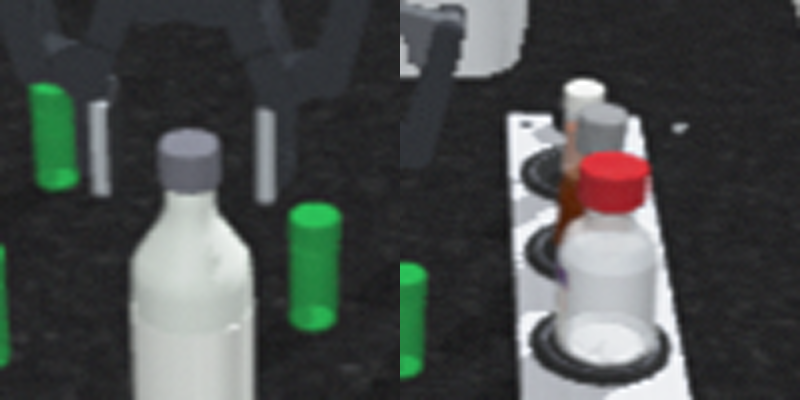

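The reagent bottle stands on the third rest. The tall bottle's cap (190,160) is about 1.5 mm off the finger midline (183), so I correct by −1 mm in x while closing.

```bash
python3 -m pendant '[{"dx":0,"dy":-0.001,"dz":0,"rx":0,"ry":0,"rz":0,"hand":0.03},{"dx":0,"dy":0,"dz":0,"rx":0,"ry":0,"rz":0,"hand":0.024},{"dx":0,"dy":0,"dz":0,"rx":0,"ry":0,"rz":0,"hand":0.022},{"dx":0,"dy":0,"dz":0,"rx":0,"ry":0,"rz":0,"hand":0.012},{"dx":0,"dy":0,"dz":0,"rx":0,"ry":0,"rz":0,"hand":0.012},{"dx":0,"dy":0,"dz":0,"rx":0,"ry":0,"rz":0,"hand":0.012},{"dx":0,"dy":0,"dz":0,"rx":0,"ry":0,"rz":0,"hand":0.012},{"dx":0,"dy":0,"dz":0,"rx":0,"ry":0,"rz":0,"hand":0.012},{"dx":0,"dy":0,"dz":0,"rx":0,"ry":0,"rz":0,"hand":0.012}]' 50
```

```text
clock: 24.85
position: [0.5778, 0.3981, 0.1073]
ee_rot: [0.0, 0.707, 0.707, 0.0]
contact_force: [0.1, 0.2, 3.3]
width: 0.0199
gripper_force: 48.9
```

```bash
python3 -m pendant '[{"dx":0,"dy":0,"dz":-0.008,"rx":0,"ry":0,"rz":0,"hand":0.012},{"dx":0,"dy":0,"dz":-0.016,"rx":0,"ry":0,"rz":0,"hand":0.012},{"dx":0,"dy":0,"dz":-0.02,"rx":0,"ry":0,"rz":0,"hand":0.012},{"dx":0,"dy":0,"dz":-0.02,"rx":0,"ry":0,"rz":0,"hand":0.012},{"dx":0,"dy":0,"dz":-0.016,"rx":0,"ry":0,"rz":0,"hand":0.012},{"dx":0,"dy":0,"dz":-0.01,"rx":0,"ry":0,"rz":0,"hand":0.012},{"dx":0,"dy":0,"dz":0,"rx":0,"ry":0,"rz":0,"hand":0.012}]'
```

```text
clock: 25.43
position: [0.5784, 0.3984, 0.1992]
ee_rot: [0.001, 0.707, 0.707, 0.002]
contact_force: [0.4, -0.0, -1.3]
width: 0.0199
gripper_force: 49.0
```

```bash
python3 -m pendant '[{"dx":-0.001,"dy":-0.008,"dz":0,"rx":0,"ry":0,"rz":0,"hand":0.012},{"dx":-0.002,"dy":-0.016,"dz":0,"rx":0,"ry":0,"rz":0,"hand":0.012},{"dx":-0.004,"dy":-0.024,"dz":0,"rx":0,"ry":0,"rz":0,"hand":0.012},{"dx":-0.004,"dy":-0.024,"dz":0,"rx":0,"ry":0,"rz":0,"hand":0.012},{"dx":-0.004,"dy":-0.024,"dz":0,"rx":0,"ry":0,"rz":0,"hand":0.012},{"dx":-0.003,"dy":-0.02,"dz":0,"rx":0,"ry":0,"rz":0,"hand":0.012},{"dx":-0.002,"dy":-0.013,"dz":0,"rx":0,"ry":0,"rz":0,"hand":0.012},{"dx":0,"dy":-0.006,"dz":0,"rx":0,"ry":0,"rz":0,"hand":0.012},{"dx":0,"dy":0,"dz":0,"rx":0,"ry":0,"rz":0,"hand":0.012},{"dx":0,"dy":0,"dz":0,"rx":0,"ry":0,"rz":0,"hand":0.012},{"dx":0,"dy":0,"dz":0,"rx":0,"ry":0,"rz":0,"hand":0.012},{"dx":0,"dy":0,"dz":0,"rx":0,"ry":0,"rz":0,"hand":0.012}]'
```

```text
clock: 26.43
position: [0.4435, 0.378, 0.1964]
ee_rot: [0.0, 0.707, 0.707, -0.0]
contact_force: [1.3, 0.3, -2.2]
width: 0.0198
gripper_force: 49.1
```

```bash
python3 -m pendant '[{"dx":0,"dy":-0.001,"dz":0.01,"rx":0,"ry":0,"rz":0,"hand":0.012},{"dx":0,"dy":0,"dz":0.018,"rx":0,"ry":0,"rz":0,"hand":0.012},{"dx":0,"dy":0,"dz":0.018,"rx":0,"ry":0,"rz":0,"hand":0.012},{"dx":0,"dy":0,"dz":0.015,"rx":0,"ry":0,"rz":0,"hand":0.012},{"dx":0,"dy":0,"dz":0.01,"rx":0,"ry":0,"rz":0,"hand":0.012},{"dx":0,"dy":0,"dz":0.005,"rx":0,"ry":0,"rz":0,"hand":0.012},{"dx":0,"dy":0,"dz":0.003,"rx":0,"ry":0,"rz":0,"hand":0.012},{"dx":0,"dy":0,"dz":0.001,"rx":0,"ry":0,"rz":0,"hand":0.012},{"dx":0,"dy":0,"dz":0,"rx":0,"ry":0,"rz":0,"hand":0.012},{"dx":0,"dy":0,"dz":0,"rx":0,"ry":0,"rz":0,"hand":0.012},{"dx":0,"dy":0,"dz":0,"rx":0,"ry":0,"rz":0,"hand":0.012},{"dx":0,"dy":0,"dz":0,"rx":0,"ry":0,"rz":0,"hand":0.012}]'
```

```text
clock: 27.43
position: [0.4419, 0.3781, 0.1174]
ee_rot: [0.0, 0.707, 0.707, 0.001]
contact_force: [-0.9, -1.1, -1.7]
width: 0.0197
gripper_force: 49.1
```

```bash
python3 - <<'E'
from rig import manip
import cv2,numpy as np
a=cv2.resize(manip.get_image('side')['frame'][140:290,230:350,::-1],(480,600),interpolation=cv2.INTER_CUBIC)
cv2.imwrite('pics/v6.png',a)
E
```

```text
(no output)
```

View pics/v6.png

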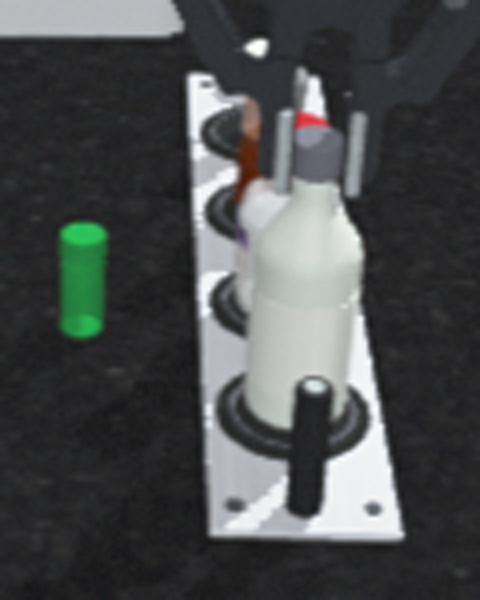

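The tall bottle hangs upright over the last rest, body at (298,400). Lowering in small steps until it touches.

```bash
python3 -m pendant '[{"dx":0,"dy":0.0005,"dz":0.001,"rx":0,"ry":0,"rz":0,"hand":0.012},{"dx":0,"dy":0,"dz":0.001,"rx":0,"ry":0,"rz":0,"hand":0.012},{"dx":0,"dy":0,"dz":0.0005,"rx":0,"ry":0,"rz":0,"hand":0.012},{"dx":0,"dy":0,"dz":0,"rx":0,"ry":0,"rz":0,"hand":0.012},{"dx":0,"dy":0,"dz":0,"rx":0,"ry":0,"rz":0,"hand":0.012},{"dx":0,"dy":0,"dz":0,"rx":0,"ry":0,"rz":0,"hand":0.012}]'
```

```text
clock: 27.98
position: [0.4421, 0.3778, 0.1143]
ee_rot: [0.0, 0.707, 0.707, 0.0]
contact_force: [-0.3, -0.3, -0.2]
width: 0.0194
gripper_force: 49.2
```

```bash
python3 -m pendant '[{"dx":0,"dy":0,"dz":0.0005,"rx":0,"ry":0,"rz":0,"hand":0.012},{"dx":0,"dy":0,"dz":0,"rx":0,"ry":0,"rz":0,"hand":0.012},{"dx":0,"dy":0,"dz":0,"rx":0,"ry":0,"rz":0,"hand":0.012}]'
```

```text
clock: 28.23
position: [0.4422, 0.378, 0.1142]
ee_rot: [0.0, 0.707, 0.707, 0.0]
contact_force: [-0.3, 0.7, 3.3]
width: 0.0198
gripper_force: 49.5
```

```bash
python3 -m pendant '[{"dx":0,"dy":0,"dz":0,"rx":0,"ry":0,"rz":0,"hand":0.022},{"dx":0,"dy":0,"dz":0,"rx":0,"ry":0,"rz":0,"hand":0.026},{"dx":0,"dy":0,"dz":0,"rx":0,"ry":0,"rz":0,"hand":0.035},{"dx":0,"dy":0,"dz":0,"rx":0,"ry":0,"rz":0,"hand":0.045},{"dx":0,"dy":0,"dz":-0.004,"rx":0,"ry":0,"rz":0,"hand":0.05},{"dx":0,"dy":0,"dz":-0.02,"rx":0,"ry":0,"rz":0,"hand":0.05},{"dx":0,"dy":0,"dz":-0.03,"rx":0,"ry":0,"rz":0,"hand":0.05},{"dx":0,"dy":0,"dz":-0.03,"rx":0,"ry":0,"rz":0,"hand":0.05},{"dx":0,"dy":0,"dz":-0.02,"rx":0,"ry":0,"rz":0,"hand":0.05},{"dx":0,"dy":0,"dz":0,"rx":0,"ry":0,"rz":0,"hand":0.05}]'
```

```text
clock: 29.07
position: [0.4444, 0.3795, 0.2232]
ee_rot: [0.001, 0.707, 0.707, 0.005]
contact_force: [0.4, -0.3, -0.2]
width: 0.0501
gripper_force: 0.0
```

```bash
python3 -m pendant '[{"dx":0.02,"dy":0.02,"dz":-0.01,"rx":0,"ry":0,"rz":0,"hand":0.05},{"dx":0.03,"dy":0.03,"dz":-0.01,"rx":0,"ry":0,"rz":0,"hand":0.05},{"dx":0.03,"dy":0.03,"dz":-0.01,"rx":0,"ry":0,"rz":0,"hand":0.05},{"dx":0.03,"dy":0.03,"dz":0,"rx":0,"ry":0,"rz":0,"hand":0.05},{"dx":0.03,"dy":0.02,"dz":0,"rx":0,"ry":0,"rz":0,"hand":0.05},{"dx":0.03,"dy":0,"dz":0,"rx":0,"ry":0,"rz":0,"hand":0.05},{"dx":0.03,"dy":0,"dz":0,"rx":0,"ry":0,"rz":0,"hand":0.05},{"dx":0.01,"dy":0,"dz":0,"rx":0,"ry":0,"rz":0,"hand":0.05},{"dx":0,"dy":0,"dz":0,"rx":0,"ry":0,"rz":0,"hand":0.05}]'
python3 - <<'E'
from rig import manip
import cv2,numpy as np
I={n:manip.get_image(n)['frame'][:,:,::-1] for n in('top','side')}
for n in I:cv2.imwrite(f'pics/{n}9.png',I[n])
c=lambda i,x,y,w,h:cv2.resize(i[y:y+h,x:x+w],None,fx=4,fy=4,interpolation=cv2.INTER_CUBIC)
cv2.imwrite('pics/top9c.png',c(I['top'],175,170,190,96))
cv2.imwrite('pics/side9c.png',c(I['side'],160,134,180,146))
E
```

```text
clock: 29.82
position: [0.5678, 0.5876, 0.2437]
ee_rot: [-0.001, 0.706, 0.708, -0.001]
contact_force: [-0.4, 0.2, -0.6]
width: 0.0499
gripper_force: 0.0
```

View pics/top9c.png

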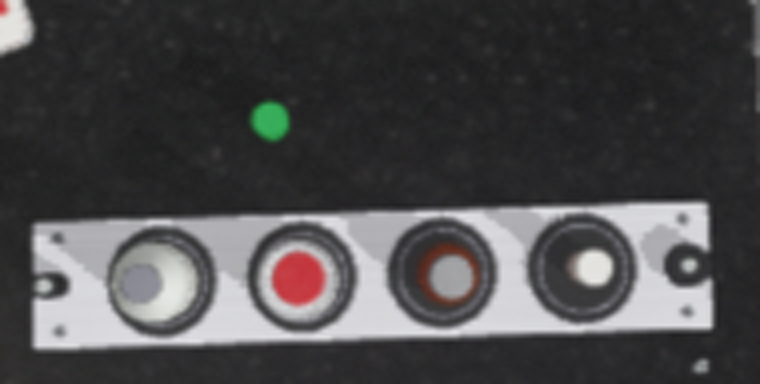

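View pics/side9c.png

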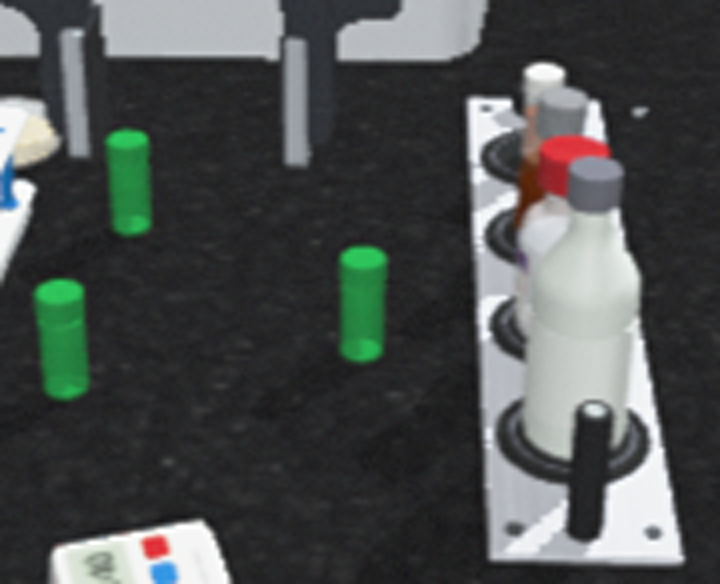

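All four stand upright in order. I check centring from the cap tops in the top crop: tall (140,283), reagent (299,278), dropper (451,277), vial (595,268).

```bash
python3 - <<'E'
from h import *
for k,p,z,r in(('tall',(140,283),.137,(.4425,.3778)),('reag',(299,278),.102,(.446,.293)),('drop',(451,277),.085,(.4498,.2081)),('vial',(595,268),.058,(.4537,.1231))):
    q=atz('top',full('top',(p[0],p[1]+160)),z)[:2];print(k,q,(q-np.array(r))*1000,'mm')
E
```

```text
tall [0.44281845 0.37816528] [0.31845228 0.36527911] mm
reag [0.44617459 0.2933191 ] [0.17459495 0.31910324] mm
drop [0.44759694 0.2076594 ] [-2.20306041 -0.44060201] mm
vial [0.4535698  0.12239617] [-0.1302005  -0.70383299] mm
```

All within about 2 mm of the rest centres; the dropper is furthest off at 2.2 mm. Handing in.

```bash
python3 -c "
from rig import manip
print(manip.sign_off())"
```

```text
the job is handed in; nothing more can be done
None
```

The job is handed in: vial, dropper bottle, reagent bottle and tall bottle stand upright in rising order from the low post to the high post, each measured within about 2 mm of its rest's centre, at about 30 s on the robot clock; the hand-in gave no verdict.

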